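Slide the lid off its riser and cover the tea caddy

TASK

Close the open green tea caddy with its thin wooden lid, which lies on the low dark riser under a green-capped jar. First stand the jar upright on the counter; then slide the lid out over the riser's free end (the glass tip jar bars the other) until it sticks out by about 5 cm but still lies flat on the riser, pick it up by that end and lay it flat on the caddy, centred and square. Leave everything else on the counter where it is.

Things in the scene. Friction and masses are not known exactly. Their poses are not given: they have to be found in the camera images.
- lid_center (a point): centre (half-way up its 6 mm) of the loose pale waxed wooden lid board, 150 mm long (its x), 68 mm wide (its y), 6 mm thick (its z, up), 70 to 140 g, a thin dark border line round its upper face. It starts on the riser's deck, lengthwise, between side lips as high as itself, so its long sides can be pinched only where it sticks out past the riser's end.
- lid: the same lid; origin at the centre of its underside. It has 2 mm of play to each lip. A fingertip pressed on its upper face with a few newtons drags it along, since it slides more easily on the deck than under a fingertip. It tips over the edge if it sticks out by 75 mm or more.
- riser_deck (a point): centre of the upper face of the riser's deck, 50 mm above the counter. The riser is a fixed low dark wooden stand 180 mm long (its x), 96 mm wide (its y); along both long sides runs a lip 12 mm wide and 6 mm high; the two ends (at x = -90 and +90 mm) are open. Its legs stand 25 mm back from the ends.
- caddy_rim (a point): centre of the mouth of the fixed open green caddy, at the height of its rim, 60 mm above the counter. The caddy is 102 mm long (its x) and 54 mm wide (its y) outside, walls 6 mm, mouth 90 x 42 mm; its contents, colourful sachets, stay below the rim.
- green_jar_center (a point): centre (half-way up) of the loose glass jar with a green cap, 46 mm across, 106 mm high, about 110 g; its z is up. It starts standing on the lid.
- tip_jar: round clear glass jar, 66 mm across, 79 mm high; loose, origin at the centre of its underside; to be left alone.
- coasters: short stack of round cork coasters, 70 mm across, 19 mm high; loose, origin at the centre of its underside; to be left alone.
- bell: round domed service bell, 84 mm across, 58 mm high; loose, origin at the centre of its underside; to be left alone.
- stapler: desk stapler 135 mm long (along its y), 36 mm wide, 42 mm high; loose, origin at the centre of its underside; to be left alone.
- card_reader: dark hand-held card reader 136 mm long (along its x), 74 mm wide, 26 mm high; loose, origin at the centre of its underside; to be left alone.
- tape: roll of tan tape lying flat, 96 mm across, 25 mm high; loose, origin at the centre of its underside; to be left alone.
- green_jar: the same jar; origin at the centre of its underside. Not free for it: the counter has a sink opening at about x 0.53 to 0.72, y -0.01 to 0.28 m and ends at x = 0.33 m; a wooden tray with a tall drinks dispenser fills the right, y below -0.33 m beyond x = 0.48 m; tall bottles stand at the back, x above 0.82 m.
There are look-alikes about, which are no part of the job. Leave any red look-alike of the green_jar alone.

How it is judged:
On the way, in this order (a step that is already met when the one before it is completed fails the run):
1. the green-capped jar stands upright on the counter, let go (height (world z) of green_jar_center between 0.045 and 0.06 m and angle between green_jar_center's own z axis and vertical below 0.1 rad and contact force between the fingers and green_jar below 0.1 N), for 0.2 s.
2. the lid, still lying flat on the riser's deck, sticks out 30 to 70 mm beyond an end (z of lid_center in the frame of riser_deck between -0.003 and 0.009 m and angle between lid_center's own z axis and vertical below 0.08 rad and (x of lid_center in the frame of riser_deck between 0.045 and 0.085 m or x of lid_center in the frame of riser_deck between -0.085 and -0.045 m)), for 0.1 s.
3. the lid is carried clear of the riser, well above it (z of lid_center in the frame of riser_deck above 0.025 m), for 0.1 s.
At the end, for the whole second after the job is handed in: The lid lies at rest, flat and released on the caddy's rim: centre within 20 mm of the caddy's centre lengthwise and 9 mm crosswise, long sides parallel within 0.09 rad, tilt under 0.05 rad; the green-capped jar stands upright and at rest on the counter (x of lid_center in the frame of caddy_rim between -0.02 and 0.02 m and y of lid_center in the frame of caddy_rim between -0.009 and 0.009 m and z of lid_center in the frame of caddy_rim between 0 and 0.006 m and angle between the x axis of lid_center and the x axis of caddy_rim, either way round below 0.09 rad and angle between lid_center's own z axis and vertical below 0.05 rad and linear speed of each of lid, green_jar below 0.02 m/s and contact force between the fingers and lid below 0.1 N and height (world z) of green_jar_center between 0.045 and 0.06 m and angle between green_jar_center's own z axis and vertical below 0.1 rad); the robot touches nothing.
It fails at once if the tip jar, coasters, bell, stapler, card reader or tape is shifted by more than 20 mm (distance of any of tip_jar, coasters, bell, stapler, card_reader, tape from where it was at the start of the episode above 0.02 m).
It fails at once if one of these bystanders is tipped (angle between any of tip_jar, coasters, bell, stapler, card_reader, tape's own z axis and vertical above 0.3 rad).
It fails at once if the green-capped jar is tipped over (angle between green_jar_center's own z axis and vertical above 0.6 rad).
It also fails if it takes over 61 s, if anything falls off the work surface, if the arm or the gripper's body presses on something with over 40 N, if the wrist force passes 120 N, or if a joint passes its speed limit or range.

ROBOT

A 6-joint arm with a two-finger parallel gripper is mounted at the origin on a cart in front of the work surface, level with it; the furniture and walls round the work are solid. World frame = base frame: x ahead of the robot, y to its left, z up, the work surface at z = 0. Lengths are in m, angles in rad, forces in N, time in s.
With the tool pointing down it reaches from about 0.225 to 0.875 m from the base axis. Payload 3.4 kg.
Tool frame: the origin (TCP) lies on the centre line of the jaws, within the pads' length; the fingertips stand 19 mm ahead of it and the grasp point (between the pads) is the TCP (nose_length is the distance from the TCP to the fingertips, in m); z points along the fingers, y is the direction in which the jaws open and shut (so a half turn about z gives the same grasp; the last joint's range is limited). The gripper opens to 85 mm and grips with 20 to 120 N. Pads are 22 mm wide; open, the fingers measure 114 mm over their backs; the gripper's body (76 mm by 85 mm) begins 54 mm behind the grasp point. The pads swing forward as they close: fully open they stand 13 mm farther back than shut.
Start: joints at [-1.401, 0.276, 1.505, -0, 1.361, -0.121], TCP at [0.165, -0.551, 0.25] pointing down, gripper open.
Joint ranges: [-2.89, 2.89], [-0.75, 2.08], [0.22, 2.7], [-1.18, 4.32], [0.11, 2.71], [-2.7, 2.7]. Speed limits (rad/s): [2.57, 2.57, 3.14, 3.14, 3.14, 3.14].

INTERFACE

Orientations are given as a unit quaternion [w, x, y, z].
In Python, from rig import * gives the robot as it stands.
- The arm moves only by the shell command python3 -m jog 'ROWS' [OPENING] [FORCE]. ROWS is JSON, one flat list of numbers, 6 for each row, row after row: the shift along the tool's x, y, z in mm, then the turn, a rotation vector about the tool's x, y, z in degrees. In form: [tx, ty, tz, wx, wy, wz, tx, ty, tz, wx, wy, wz, ...]. A call has 1 to 10 rows; each row is the pose to reach, as a shift and turn from the pose commanded when the call began, along the tool's axes at that moment; what a row does not reach only later rows make up. A row lasts 1/8 s, in which the tool goes at most 62.5 mm and 10.7 degrees, less where a joint would pass 70% of its speed; a pose out of reach is approached as far as the arm can. A call with a gripper value outside its range is refused whole. OPENING is the closure, from 0 (fully open) to 1 (shut), set as the call begins (- or left out, the last holds). The fingers move at their own pace and stop on an object; FORCE is the grip in N (left out, the last holds). Time passes only in rows, so rows that repeat a pose let the fingers close. It gives the time, the measured TCP pose, the force and the opening at its end, in the units of the state.
- get_state(): the state, without advancing time (a new reading comes with each control period).
- get_image(name): name is "side" or "top"; returns a dict with "frame" (384x512x3 uint8, red, green, blue), "camera_matrix" (3x3 intrinsics, pixels), "rvec" (rotation vector, rad) and "tvec" (3), from world to camera coordinates, as OpenCV has them. Camera axes: x right, y down, z forward; pixel columns grow to the right and rows downward; lengths in m; the calibration is good to about 2 mm. A picture is of the moment at which its call begins. There is no depth.
- sign_off(): hands the job in, once; it reports no verdict.
The state is a dict: "clock": time; "qpos": joint angles; "qd": joint speeds; "effort": joint torques, N m; "position": TCP position; "ee_rot": TCP orientation; "contact_force": force on the tool from outside, world axes, zero at the start; "moment": the same for the moment, N m; "width": finger opening in m.
Only numpy, scipy, OpenCV 4.12 (cv2) and the standard library are available. Lean on these libraries where they do the work, as an engineer would, in place of code of your own. Each camera call takes 0.05 s, during which the arm holds its last target.

## Working session

There is one attempt and no reset: what is moved stays moved. The work goes in short steps, Python scripts to look and compute and a shell command to move; the robot and the scene stay as the last step left them, time stands still between calls to the robot, and variables do not carry over. Pictures are saved under pics/ and viewed, and the job is handed in when it is done.

```bash
mkdir -p pics; ls; python3 - <<'E'
from rig import *
import cv2
print(get_state())
for n in("side","top"):
    d=get_image(n); cv2.imwrite(f"pics/{n}0.png",d["frame"][:,:,::-1]); print(n,d["camera_matrix"],d["rvec"],d["tvec"])
E
```

```text
pics
{'clock': 0.0, 'qpos': array([-1.40100229e+00,  2.76583098e-01,  1.50612947e+00, -1.02006758e-05,
        1.36069482e+00, -1.21003722e-01]), 'qd': array([-4.18034463e-04, -3.45473685e-05,  3.62932896e-04, -3.82630930e-04,
       -5.48044572e-04, -1.07524990e-03]), 'effort': array([ 5.51745106e-04, -4.16774547e+01, -2.45805037e+01, -4.03814774e-04,
        1.09309377e-02, -5.99942410e-06]), 'position': array([ 0.1647677 , -0.55037327,  0.24944792]), 'ee_rot': array([-9.06976558e-04,  9.89447630e-01,  1.44888108e-01, -2.71189224e-05]), 'contact_force': array([ 0.01718318,  0.45730422, -0.35372046]), 'moment': array([ 0.0047488 , -0.00514059, -0.02051783]), 'width': 0.08540556135069242}
side [[495.25832607   0.         257.6458495 ]
 [  0.         495.25832607 189.04713117]
 [  0.           0.           1.        ]] [ 0.14770295 -2.74540883  1.3991265 ] [0.58713463 0.07200115 1.65061353]
top [[351.46741621   0.         255.90098244]
 [  0.         351.46741621 188.43368191]
 [  0.           0.           1.        ]] [ 2.10857409 -2.15508263  0.17243879] [0.10872596 0.58741999 1.05752738]
```

View pics/side0.png

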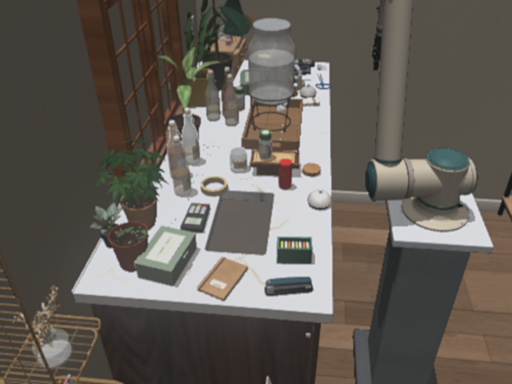

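View pics/top0.png

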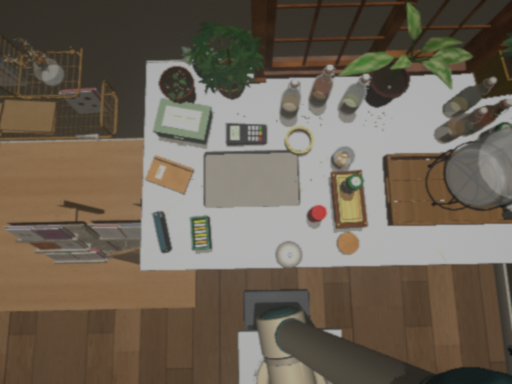

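```bash
cat > h.py <<'E'
import numpy as np, cv2
from rig import *
def cam(n):
    d=get_image(n); return d
def px(d,u,v,z):
    K=d["camera_matrix"];R=cv2.Rodrigues(np.array(d["rvec"]))[0];t=np.array(d["tvec"]).reshape(3)
    r=R.T@np.linalg.solve(K,np.array([u,v,1.])); c=-R.T@t
    return c+r*(z-c[2])/r[2]
def proj(d,P):
    return cv2.projectPoints(np.array(P,float).reshape(-1,1,3),np.array(d["rvec"]),np.array(d["tvec"]),d["camera_matrix"],None)[0].reshape(-1,2)
def crop(d,u0,v0,u1,v1,s,name):
    f=d["frame"][v0:v1,u0:u1,::-1]
    cv2.imwrite(name,cv2.resize(f,None,fx=s,fy=s,interpolation=cv2.INTER_CUBIC))
E
python3 - <<'E'
from h import *
d=cam("top"); crop(d,300,135,400,265,4.5,"pics/t1.png"); crop(d,145,200,255,265,7,"pics/t2.png")
e=cam("side"); crop(e,215,115,345,215,6,"pics/s1.png")
E
```

```text
(no output)
```

View pics/t1.png

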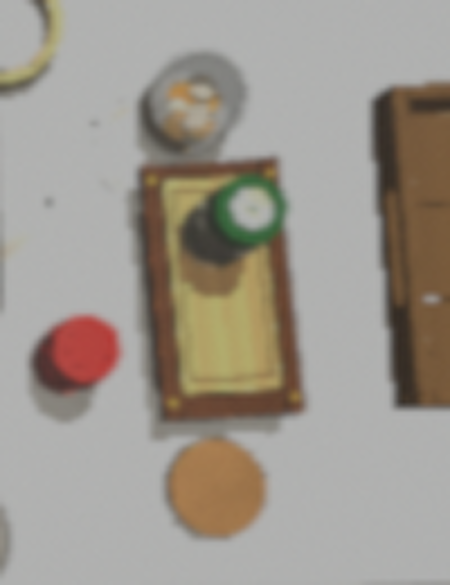

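View pics/t2.png

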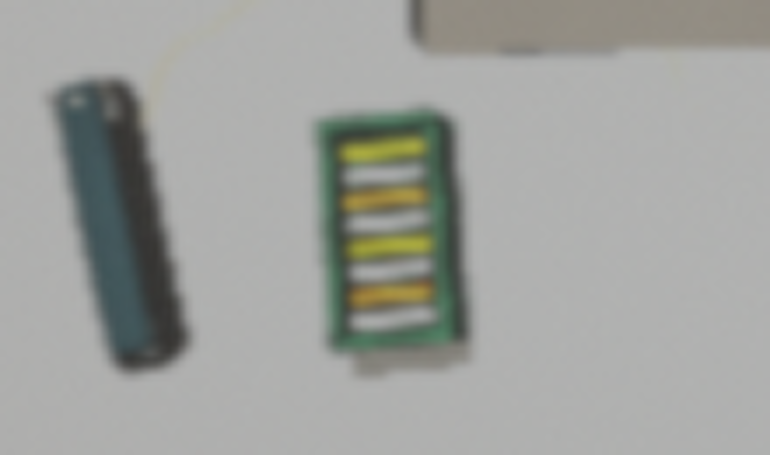

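View pics/s1.png

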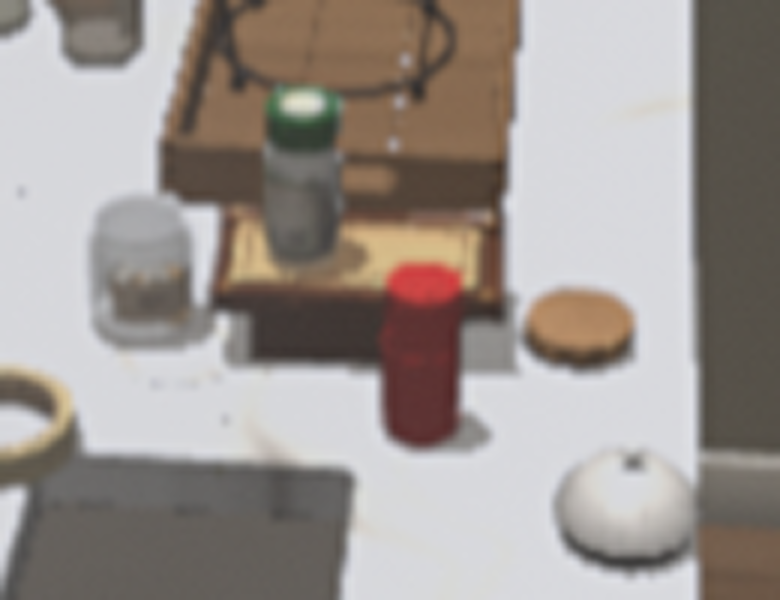

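```bash
cat > m.py <<'E'
from h import *
from scipy.optimize import least_squares
def fit(d,pts,L,W,z):
    # pts world corners order TL,TR,BL,BR (x far +y, far -y, near +y, near -y)
    P=np.array([px(d,u,v,z)[:2] for u,v in pts])
    loc=np.array([[L/2,W/2],[L/2,-W/2],[-L/2,W/2],[-L/2,-W/2]])
    def f(p): 
        c,s=np.cos(p[2]),np.sin(p[2]); return (loc@np.array([[c,s],[-s,c]])+p[:2]-P).ravel()
    r=least_squares(f,[*P.mean(0),0]); return r.x,np.round(P,4),np.abs(r.fun).max()
E
python3 - <<'E'
from m import *
d=cam("top");e=cam("side")
t1=lambda u,v:(u/4.5+300-.4,v/4.5+135-.4)
t2=lambda u,v:(u/7+145-.4,v/7+200-.4)
s1=lambda u,v:(u/6+215-.4,v/6+115-.4)
print("riser",fit(d,[t1(138,168),t1(277,158),t1(162,418),t1(303,408)],.18,.096,.056))
print("lid",fit(d,[t1(163,181),t1(262,175),t1(183,395),t1(282,387)],.15,.068,.056))
print("caddy",fit(d,[t2(317,122),t2(437,112),t2(332,350),t2(455,340)],.102,.054,.06))
print("green cap top",px(d,*t1(251,208),.162)); print("side",px(e,*s1(305,102),.162))
print("red top", px(d,*t1(86,348),.1),px(e,*s1(424,285),.1))
print("red base", px(e,*s1(420,435),.0))
for n,c,z in(("tip",t1(197,97),.04),("coaster",t1(216,488),.019)):print(n,px(d,*c,z))
print("tipbase side",px(e,*s1(138,330),0))
print("bell",px(d,289,253,.03),"stapler",px(d,162,231,.03))
print("green cap outline r", px(d,*t1(286,210),.155),px(d,*t1(213,212),.155))
E
```

```text
riser (array([ 0.55120296, -0.19128136,  0.03758971]), array([[ 0.636 , -0.1395],
       [ 0.6409, -0.2371],
       [ 0.4616, -0.146 ],
       [ 0.4663, -0.2425]]), np.float64(0.003329701918501682))
lid (array([ 0.55328636, -0.19317505,  0.03134995]), array([[ 0.6263, -0.1564],
       [ 0.629 , -0.2258],
       [ 0.4769, -0.1613],
       [ 0.4809, -0.2292]]), np.float64(0.0014932490513310803))
caddy (array([0.45518299, 0.27080575, 0.07405561]), array([[0.5031, 0.3011],
       [0.5064, 0.2483],
       [0.4041, 0.2936],
       [0.4072, 0.2403]]), np.float64(0.0017312511276871834))
green cap top [ 0.58622849 -0.18637619  0.162     ]
side [ 0.58288299 -0.18937701  0.162     ]
red top [ 0.50628823 -0.08908345  0.1       ] [ 0.50427289 -0.09299855  0.1       ]
red base [ 0.50347253 -0.08386564  0.        ]
tip [ 0.69032877 -0.18800448  0.04      ]
coaster [ 0.4139466  -0.18902047  0.019     ]
tipbase side [ 0.6863562 -0.1782531  0.       ]
bell [ 0.38720212 -0.00256242  0.03      ] stapler [0.46371559 0.39434505 0.03      ]
green cap outline r [ 0.5857319  -0.21038379  0.155     ] [ 0.58548599 -0.16418825  0.155     ]
```

```bash
cat > r.py <<'E'
import sys,json
from h import *
from scipy.spatial.transform import Rotation as Ro
# usage: r.py x y z yawdeg [x y z yawdeg ...]  -> shift in tool axes from present pose
s=get_state(); q=np.array(s["ee_rot"]); R=Ro.from_quat(q[[1,2,3,0]])
print("now",np.round(s["position"],4),"yaw",round(np.degrees(np.arctan2(*R.as_matrix()[[1,0],0])),2),"tilt",np.round(R.as_matrix()[:,2],4),"clk",s["clock"],"w",round(s["width"],4),"F",np.round(s["contact_force"],2))
a=np.array(sys.argv[1:],float).reshape(-1,4)
for w in a:
    T=Ro.from_euler("z",w[3],degrees=True)*Ro.from_euler("x",180,degrees=True)
    print(w,"shift",np.round(R.inv().apply(w[:3]-s["position"])*1e3,1),"turn",np.round((R.inv()*T).as_rotvec(degrees=True),2))
E
python3 r.py .4 -.2 .25 2 .585 -.188 .25 2
```

```text
now [ 0.1648 -0.5507  0.25  ] yaw 16.66 tilt [-1.e-04  6.e-04 -1.e+00] clk 0.3 w 0.0855 F [0.77 0.4  0.3 ]
[ 0.4  -0.2   0.25  2.  ] shift [ 3.259e+02 -2.686e+02  2.000e-01] turn [-0.03  0.   14.66]
[ 0.585 -0.188  0.25   2.   ] shift [ 5.065e+02 -2.270e+02  2.000e-01] turn [-0.03  0.   14.66]
```

```bash
python3 -m jog '[46,-38,0,0,0,2, 93,-77,0,0,0,4, 140,-115,0,0,0,6, 186,-153,0,0,0,8, 233,-192,0,0,0,10, 279,-230,0,0,0,12, 326,-268,0,0,0,14.6, 386,-255,0,0,0,14.6, 446,-241,0,0,0,14.6, 506,-227,0,0,0,14.6]' 0 40; python3 r.py .585 -.188 .25 2; python3 - <<'E'
from h import *
d=cam("side"); crop(d,200,60,345,200,5,"pics/s2.png")
E
```

```text
clock: 1.55
position: [0.5865, -0.1877, 0.2505]
ee_rot: [0.0, 1.0, 0.018, 0.0]
contact_force: [-1.1, -1.0, 0.3]
width: 0.0851
now [ 0.5865 -0.1877  0.2505] yaw 2.1 tilt [ 5.e-04 -8.e-04 -1.e+00] clk 1.55 w 0.0851 F [-1.07 -1.01  0.32]
[ 0.585 -0.188  0.25   2.   ] shift [-1.5  0.2  0.5] turn [ 0.04 -0.03  0.1 ]
```

View pics/s2.png

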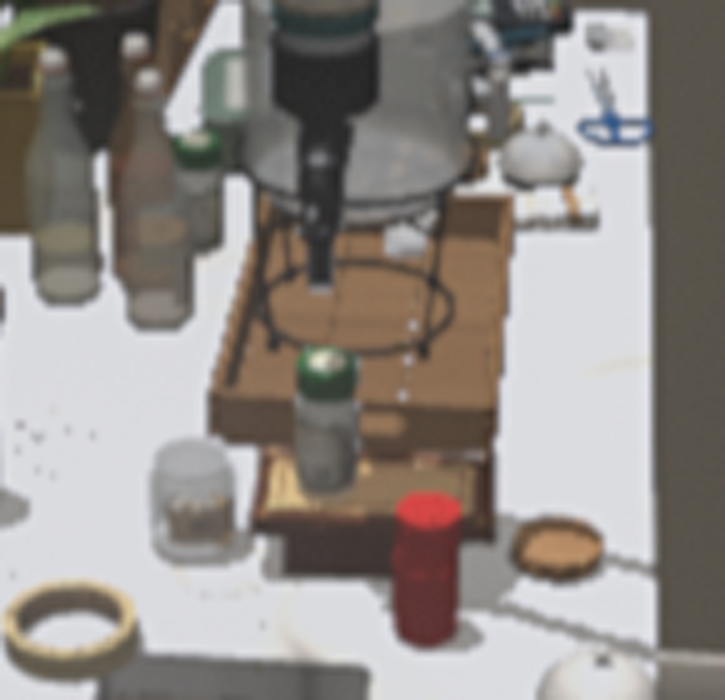

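The green-capped jar standing on the riser's lid (crop 327,420) is the one meant. The red jar (428,570) and the green-capped one among the back bottles (198,150) don't fit the description. The open gripper hangs above the right jar, at about (318,280).

```bash
python3 -m jog '[-1,0,45,0,0,0, -1,0,90,0,0,0, -1,0,115,0,0,0, -1,0,128,0,0,0]' 0 40;python3 -m jog '[0,0,0,0,0,0, 0,0,0,0,0,0, 0,0,0,0,0,0, 0,0,0,0,0,0, 0,0,0,0,0,0]' 1 40; python3 r.py; python3 - <<'E'
from h import *
d=cam("side"); crop(d,200,60,345,200,5,"pics/s3.png")
E
```

```text
clock: 2.1
position: [0.5826, -0.1881, 0.1206]
ee_rot: [-0.001, 1.0, 0.018, -0.001]
contact_force: [0.4, 0.9, 0.3]
width: 0.085
clock: 2.72
position: [0.5846, -0.1888, 0.1241]
ee_rot: [0.001, 1.0, 0.018, 0.002]
contact_force: [0.5, 0.3, 6.1]
width: 0.0446
now [ 0.5846 -0.1888  0.1241] yaw 2.06 tilt [ 0.0033 -0.0015 -1.    ] clk 2.725 w 0.0446 F [0.47 0.34 6.09]
```

View pics/s3.png

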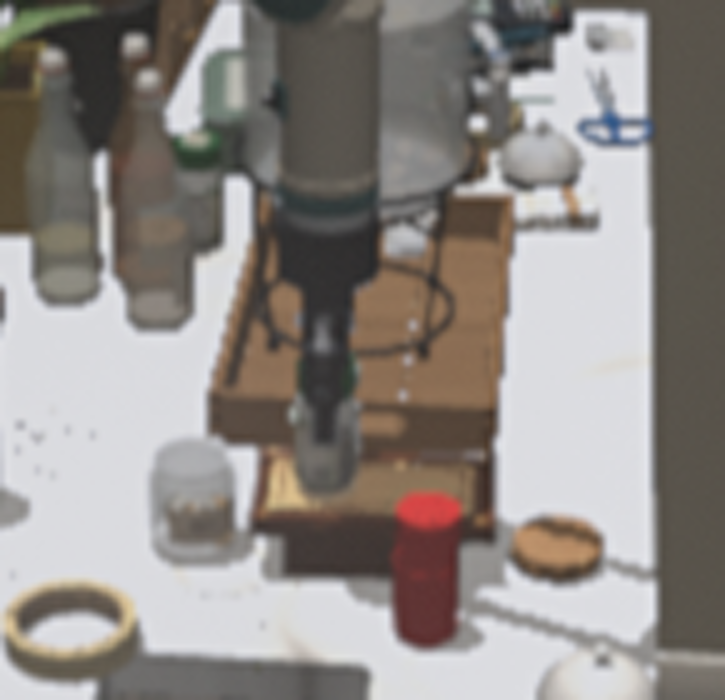

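```bash
python3 -m jog '[0,0,-25,0,0,0, 0,0,-70,0,0,0, 0,0,-120,0,0,0, 0,0,-130,0,0,0]'; python3 r.py .45 .12 .25 2 .45 .12 .08 2 .45 .12 .069 2
```

```text
clock: 3.28
position: [0.585, -0.189, 0.2563]
ee_rot: [0.002, 1.0, 0.018, 0.003]
contact_force: [0.5, -0.3, -1.6]
width: 0.0447
now [ 0.585  -0.189   0.2563] yaw 2.07 tilt [ 0.0066 -0.0032 -1.    ] clk 3.275 w 0.0447 F [ 0.46 -0.28 -1.58]
[0.45 0.12 0.25 2.  ] shift [-123.8 -313.7    4.4] turn [ 0.2  -0.37  0.07]
[0.45 0.12 0.08 2.  ] shift [-124.9 -314.3  174.4] turn [ 0.2  -0.37  0.07]
[0.45  0.12  0.069 2.   ] shift [-125.  -314.4  185.4] turn [ 0.2  -0.37  0.07]
```

```bash
python3 -m jog '[-15,-37,0,0,0,0, -35,-87,0,0,0,0, -55,-137,0,0,0,0, -75,-187,0,0,0,0, -95,-237,0,0,0,0, -113,-284,0,0,0,0, -124,-310,0,0,0,0, -125,-314,0,0,0,0, -125,-314,0,0,0,0]'; python3 r.py .45 .12 .08 2 .45 .12 .069 2;python3 - <<'E'
from h import *
d=cam("side"); crop(d,170,110,345,280,4,"pics/s4.png")
E
```

```text
clock: 4.4
position: [0.4472, 0.1205, 0.2517]
ee_rot: [0.0, 1.0, 0.018, -0.0]
contact_force: [-0.5, 0.3, -0.8]
width: 0.0444
now [0.4472 0.1205 0.2517] yaw 2.09 tilt [-8.e-04 -1.e-03 -1.e+00] clk 4.4 w 0.0444 F [-0.49  0.34 -0.77]
[0.45 0.12 0.08 2.  ] shift [  2.9   0.5 171.7] turn [0.05 0.05 0.09]
[0.45  0.12  0.069 2.   ] shift [  2.9   0.5 182.7] turn [0.05 0.05 0.09]
```

View pics/s4.png

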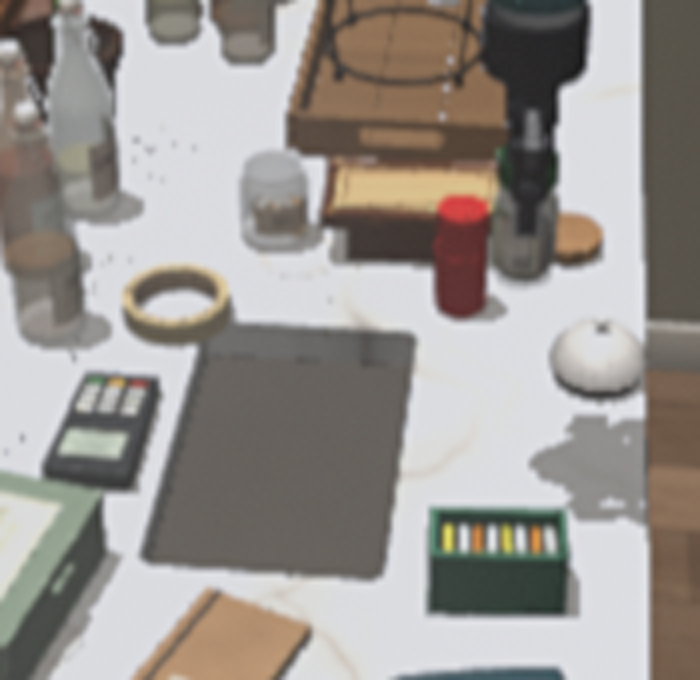

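The jar is held upright (crop 525,235), and the lid lies free on the riser. Now lowering it.

```bash
python3 -m jog '[0,0,40,0,0,0, 0,0,90,0,0,0, 0,0,135,0,0,0, 0,0,165,0,0,0, 0,0,176,0,0,0, 0,0,179,0,0,0, 0,0,179,0,0,0]'; python3 r.py
```

```text
clock: 5.32
position: [0.4484, 0.1207, 0.0741]
ee_rot: [-0.0, 1.0, 0.018, 0.001]
contact_force: [-0.1, -0.3, -0.7]
width: 0.0446
now [0.4484 0.1207 0.0741] yaw 2.03 tilt [ 2.e-03  1.e-04 -1.e+00] clk 5.325 w 0.0446 F [-0.09 -0.32 -0.7 ]
```

```bash
python3 -m jog '[0,0,3,0,0,0, 0,0,5,0,0,0, 0,0,6,0,0,0, 0,0,6,0,0,0]'; python3 r.py;python3 - <<'E'
from h import *
d=cam("side"); crop(d,250,140,345,220,7,"pics/s5.png")
E
```

```text
clock: 5.82
position: [0.4475, 0.121, 0.068]
ee_rot: [0.0, 1.0, 0.018, 0.0]
contact_force: [-1.6, -0.2, 5.3]
width: 0.0445
now [0.4475 0.121  0.068 ] yaw 2.08 tilt [ 8.e-04 -1.e-04 -1.e+00] clk 5.825 w 0.0445 F [-1.63 -0.15  5.31]
```

View pics/s5.png

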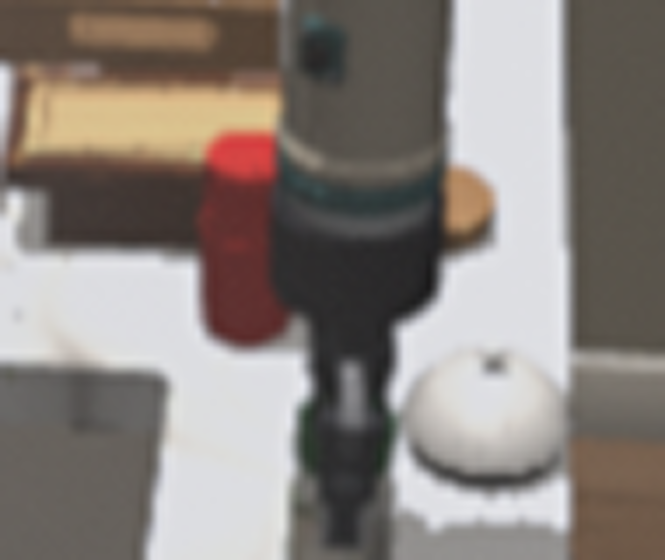

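The jar is on the counter: the contact force is 5 N at z = 0.068, as expected. Releasing it.

```bash
python3 -m jog '[0,0,0,0,0,0, 0,0,0,0,0,0, 0,0,0,0,0,0, 0,0,0,0,0,0]' 0; python3 -m jog '[0,0,-30,0,0,0, 0,0,-80,0,0,0, 0,0,-130,0,0,0, 0,0,-180,0,0,0]'; python3 r.py; python3 - <<'E'
from h import *
d=cam("side"); crop(d,200,115,345,260,4.5,"pics/s6.png")
d=cam("top"); crop(d,300,135,400,265,4.5,"pics/t6.png");
E
```

```text
clock: 6.38
position: [0.4473, 0.1209, 0.0672]
ee_rot: [0.0, 1.0, 0.018, -0.0]
contact_force: [0.3, -0.0, 0.1]
width: 0.0853
clock: 6.88
position: [0.4471, 0.1209, 0.2489]
ee_rot: [0.0, 1.0, 0.018, 0.0]
contact_force: [0.3, -0.4, -0.3]
width: 0.0852
now [0.4471 0.1209 0.2489] yaw 2.06 tilt [ 2.e-04 -1.e-04 -1.e+00] clk 6.875 w 0.0852 F [ 0.31 -0.35 -0.32]
```

View pics/s6.png

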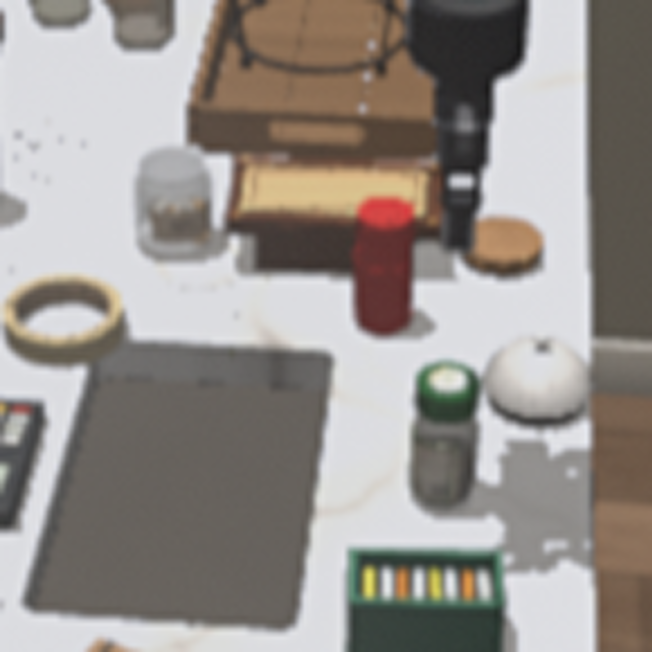

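View pics/t6.png

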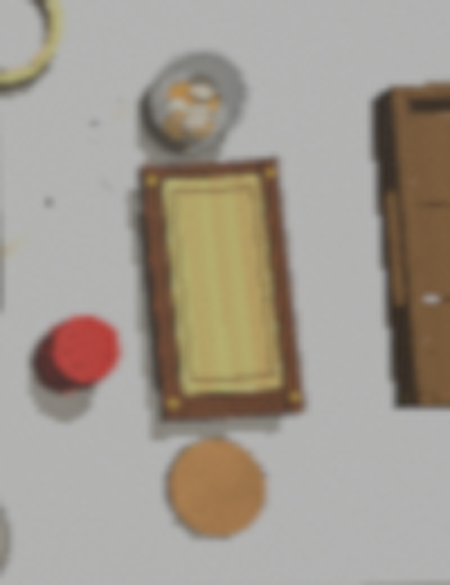

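The jar stands upright on its own (crop 445,435) and the lid is still in place. Now a sharper estimate of the lid, riser and caddy poses.

```bash
cat > f.py <<'E'
from h import *
from scipy.optimize import minimize
def rectify(d,x0,x1,y0,y1,z,s=2000):
    # world image: col=(y1-y)*s , row=(x1-x)*s
    q=np.float32([[x1,y1],[x1,y0],[x0,y1],[x0,y0]])
    src=proj(d,[[a,b,z] for a,b in q]).astype(np.float32)
    dst=np.float32([[(y1-b)*s,(x1-a)*s] for a,b in q])
    H=cv2.getPerspectiveTransform(src,dst)
    return cv2.warpPerspective(d["frame"],H,(int((y1-y0)*s),int((x1-x0)*s)),flags=cv2.INTER_CUBIC)
def rect(mask,x1,y1,s=2000):
    n,l,st,_=cv2.connectedComponentsWithStats(mask.astype(np.uint8)); k=1+st[1:,4].argmax()
    c=cv2.findContours((l==k).astype(np.uint8),cv2.RETR_EXTERNAL,cv2.CHAIN_APPROX_NONE)[0][0]
    (cu,cv_),(w,h),a=cv2.minAreaRect(c)
    ys,xs=np.nonzero(l==k); P=np.stack([x1-ys/s,y1-xs/s],1); m=P.mean(0); ev,V=np.linalg.eigh(np.cov((P-m).T)); v=V[:,1]; v=v*np.sign(v[0])
    yaw=np.degrees(np.arctan2(v[1],v[0]))
    print("rect c",round(x1-cv_/s,4),round(y1-cu/s,4),"size",round(w/s,4),round(h/s,4),"ang",round(a,2),"| mean",np.round(m,4),"pca yaw",round(yaw,2),"pca size",np.round(np.sqrt(ev*12),4))
    return (l==k)
E
python3 - <<'E'
from f import *
d=cam("top")
I=rectify(d,.38,.72,-.30,-.08,.056); H=cv2.cvtColor(I,cv2.COLOR_RGB2HSV).astype(int)
cv2.imwrite("pics/r1.png",I[:,:,::-1])
lid=(H[...,0]>18)&(H[...,0]<35)&(H[...,1]>60)&(H[...,2]>120)
lid=cv2.morphologyEx(lid.astype(np.uint8),cv2.MORPH_CLOSE,np.ones((15,15)))
L=rect(lid,.72,-.08)
ws=(H[...,1]>70)&(H[...,2]>40); ws[560:]=0 if False else ws[560:]
R=rect(ws,.72,-.08)
cv2.imwrite("pics/r1m.png",np.hstack([L*255,R*255]).astype(np.uint8))
I=rectify(d,.36,.56,.20,.36,.06);cv2.imwrite("pics/r2.png",I[:,:,::-1])
H=cv2.cvtColor(I,cv2.COLOR_RGB2HSV).astype(int)
print(H[100,::20])
E
```

```text
rect c 0.5542 -0.1879 size 0.1549 0.0798 ang 87.61 | mean [ 0.5539 -0.1921] pca yaw 2.79 pca size [0.0705 0.1521]
rect c 0.5502 -0.1908 size 0.1774 0.0965 ang 87.83 | mean [ 0.5497 -0.1908] pca yaw 2.05 pca size [0.0946 0.1753]
[[ 45   3 179]
 [ 30   1 178]
 [ 60   1 178]
 [ 60   1 178]
 [ 30   1 178]
 [ 30   1 178]
 [ 45   3 178]
 [ 60   2 164]
 [ 78  29  88]
 [ 21  53 169]
 [ 20  53 173]
 [ 20  52 142]
 [ 20  50 108]
 [ 20  53 174]
 [ 21  52 175]
 [ 20  52 176]]
```

View pics/r1m.png

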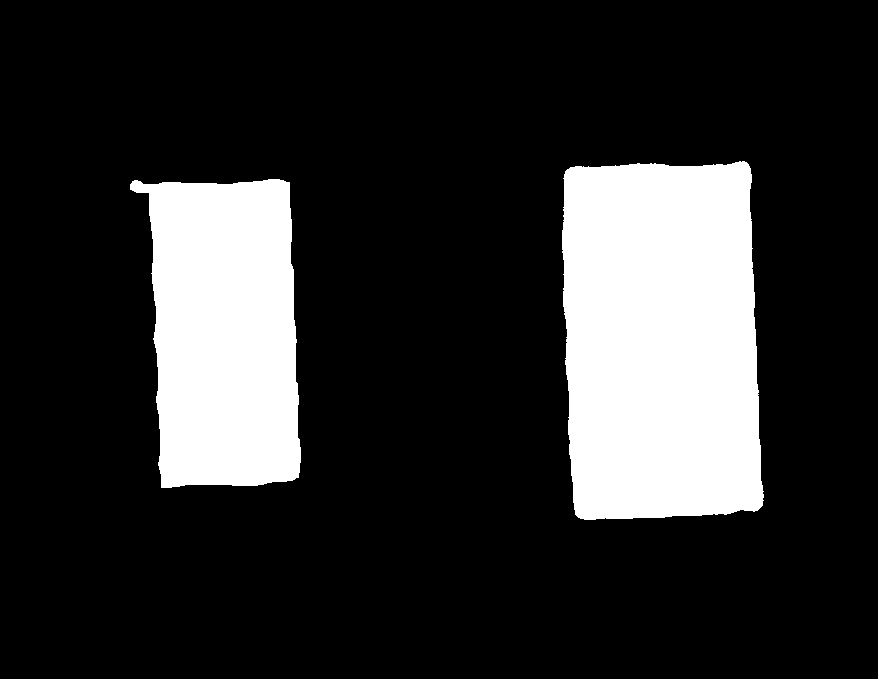

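View pics/r2.png

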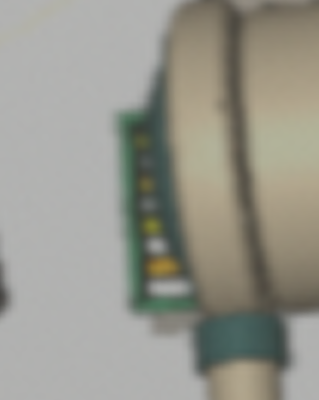

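View pics/r1.png

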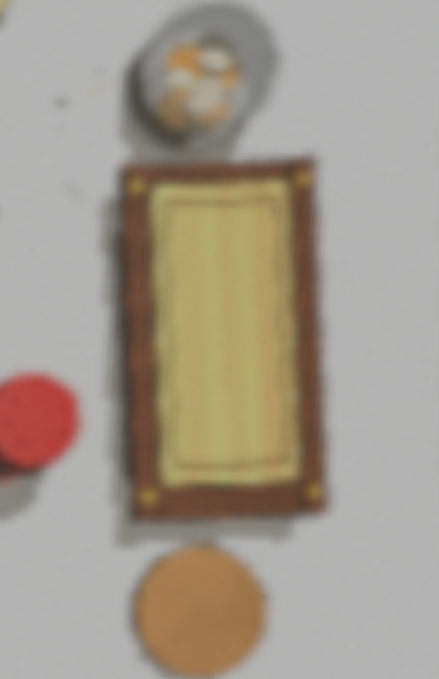

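```bash
python3 r.py .585 -.191 .2 2.3 .585 -.191 .09 2.3
```

```text
now [0.449  0.1211 0.25  ] yaw 2.07 tilt [ 6.7e-03  7.0e-04 -1.0e+00] clk 7.025 w 0.0852 F [ 0.14 -0.12 -1.13]
[ 0.585 -0.191  0.2    2.3  ] shift [124.4 316.9  50.7] turn [-0.02 -0.38 -0.23]
[ 0.585 -0.191  0.09   2.3  ] shift [123.6 316.9 160.7] turn [-0.02 -0.38 -0.23]
```

```bash
python3 -m jog '[18,46,0,0,0,0, 38,96,0,0,0,0, 58,146,0,0,0,0, 78,196,10,0,0,0, 98,246,30,0,0,0, 116,292,45,0,0,0, 124,317,51,0,0,0, 124,317,100,0,0,0, 124,317,145,0,0,0, 124,317,160,0,0,0]' 1 40; python3 -m jog '[0,0,3,0,0,0, 0,0,3,0,0,0]'; python3 r.py; python3 - <<'E'
from h import *
d=cam("side"); crop(d,200,100,345,210,5,"pics/s7.png")
E
```

```text
clock: 8.28
position: [0.5801, -0.1898, 0.0841]
ee_rot: [-0.002, 1.0, 0.018, -0.003]
contact_force: [-0.3, 0.2, 0.4]
width: 0.0002
clock: 8.52
position: [0.5837, -0.1916, 0.0858]
ee_rot: [0.001, 1.0, 0.018, 0.001]
contact_force: [0.2, -0.3, 0.4]
width: 0.0001
now [ 0.5837 -0.1916  0.0858] yaw 2.09 tilt [ 0.0025 -0.0011 -1.    ] clk 8.525 w 0.0001 F [ 0.25 -0.29  0.39]
```

View pics/s7.png

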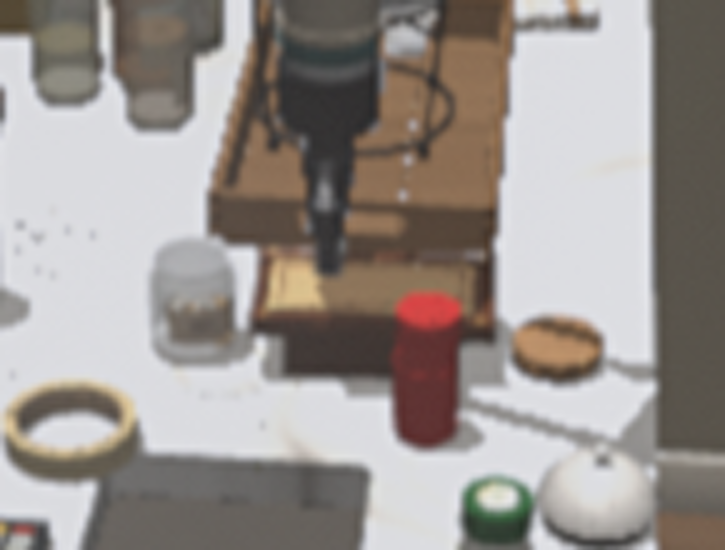

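The closed fingertips are just above the lid at about (330,270). Pressing down in small steps.

```bash
python3 -m jog '[0,0,4,0,0,0, 0,0,8,0,0,0, 0,0,10,0,0,0, 0,0,10,0,0,0]'
```

```text
clock: 9.07
position: [0.5826, -0.1914, 0.0751]
ee_rot: [0.0, 1.0, 0.018, 0.0]
contact_force: [-1.3, 0.6, 5.0]
width: 0.0001
```

```bash
python3 -m jog '[0,0,1,0,0,0, 0,0,2,0,0,0, 0,0,2,0,0,0]'
```

```text
clock: 9.45
position: [0.5826, -0.1914, 0.075]
ee_rot: [0.0, 1.0, 0.018, 0.0]
contact_force: [-4.0, 1.7, 15.1]
width: 0.0001
```

```bash
python3 -m jog '[-2,0,-1,0,0,0, -6,0,-1,0,0,0, -12,0,-1,0,0,0, -18,0,-1,0,0,0, -24,0,-1,0,0,0, -30,0,-1,0,0,0, -36,0,-1,0,0,0, -42,0,-1,0,0,0, -47,0,-1,0,0,0, -50,0,-1,0,0,0]';  python3 - <<'E'
from h import *
d=cam("side"); crop(d,200,100,345,210,5,"pics/s8.png")
E
```

```text
clock: 10.7
position: [0.5353, -0.1943, 0.0751]
ee_rot: [0.001, 1.0, 0.018, 0.003]
contact_force: [2.8, 0.4, 6.1]
width: 0.0001
```

View pics/s8.png

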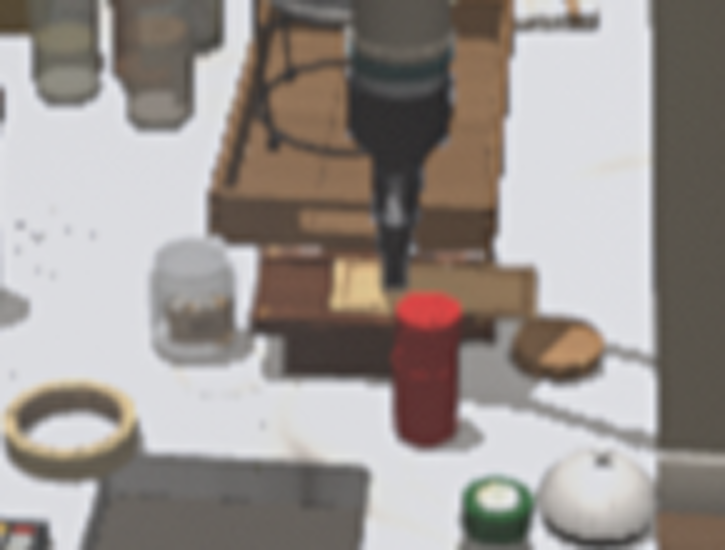

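The lid follows the fingertip and now sticks out by roughly 35 mm (crop 535,290). 13 mm more, then lift and look.

```bash
python3 -m jog '[-3,0,0,0,0,0, -7,0,0,0,0,0, -11,0,0,0,0,0, -13,0,0,0,0,0, -13,0,0,0,0,0]'; python3 -m jog '[0,0,-10,0,0,0, 0,0,-50,0,0,0, 0,0,-100,0,0,0, 40,-60,-125,0,0,0, 40,-120,-125,0,0,0, 40,-180,-125,0,0,0]' 0; python3 - <<'E'
from f import *
d=cam("top"); e=cam("side"); crop(e,200,100,345,210,5,"pics/s9.png")
I=rectify(d,.38,.72,-.30,-.08,.056); cv2.imwrite("pics/r3.png",I[:,:,::-1]); H=cv2.cvtColor(I,cv2.COLOR_RGB2HSV).astype(int)
lid=(H[...,0]>20)&(H[...,0]<35)&(H[...,1]>60)&(H[...,2]>120)
lid=cv2.morphologyEx(lid.astype(np.uint8),cv2.MORPH_CLOSE,np.ones((15,15)))
lid=cv2.morphologyEx(lid.astype(np.uint8),cv2.MORPH_OPEN,np.ones((25,25)))
L=rect(lid,.72,-.08); cv2.imwrite("pics/r3m.png",L*255)
E
python3 r.py
```

```text
clock: 11.38
position: [0.5222, -0.1948, 0.075]
ee_rot: [0.001, 1.0, 0.018, 0.003]
contact_force: [2.6, 0.6, 7.2]
width: 0.0002
clock: 12.12
position: [0.5536, -0.0173, 0.1988]
ee_rot: [0.0, 1.0, 0.017, 0.0]
contact_force: [1.2, 0.4, -0.6]
width: 0.0852
rect c 0.4942 -0.2117 size 0.1505 0.0395 ang 90.0 | mean [ 0.4904 -0.2121] pca yaw -0.13 pca size [0.035  0.1463]
now [ 0.5518 -0.0128  0.1983] yaw 2.41 tilt [-0.002   0.0034 -1.    ] clk 12.225 w 0.0853 F [-1.35 -1.44 -0.03][ WARN:0@1.409] global loadsave.cpp:1063 imwrite_ Unsupported depth image for selected encoder is fallbacked to CV_8U.
```

View pics/r3.png

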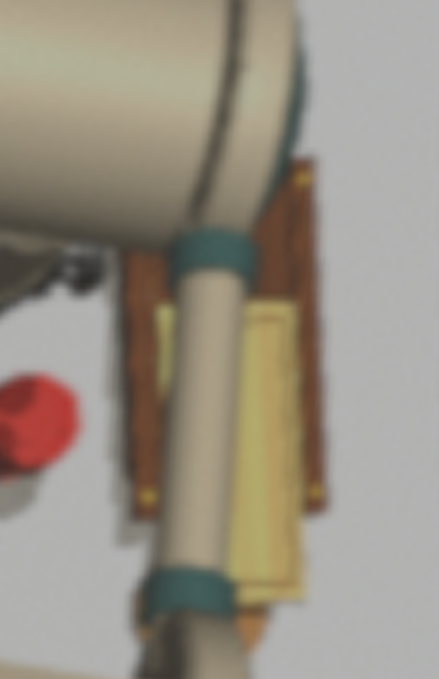

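View pics/s9.png

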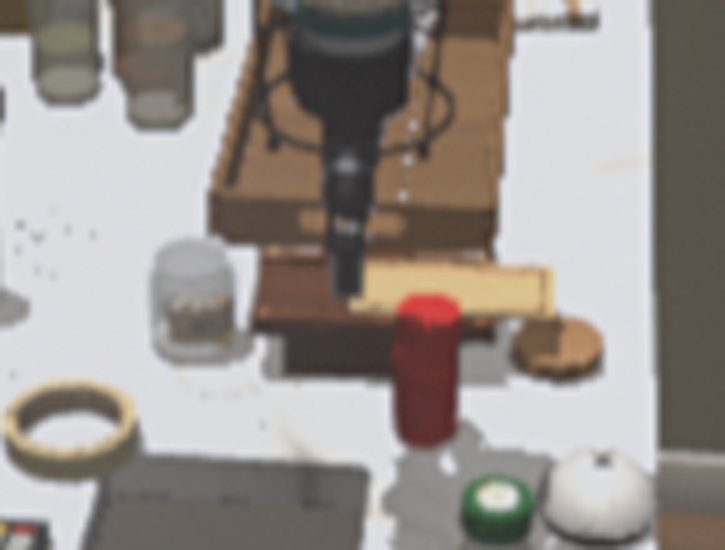

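The lid spans x 0.421 to 0.568, so its centre is at about −56 mm in the riser frame. It sticks out about 41 mm and lies flat. Moving over its end.

```bash
python3 r.py .437 -.196 .19 1.8 .437 -.196 .10 1.8
```

```text
now [ 0.5518 -0.0128  0.1983] yaw 2.41 tilt [-0.002   0.0034 -1.    ] clk 12.225 w 0.0853 F [-1.35 -1.44 -0.03]
[ 0.437 -0.196  0.19   1.8  ] shift [-122.4  178.2    7.9] turn [-0.2   0.11  0.61]
[ 0.437 -0.196  0.1    1.8  ] shift [-122.2  178.5   97.9] turn [-0.2   0.11  0.61]
```

```bash
python3 -m jog '[-20,30,0,0,0,0, -50,75,0,0,0,0, -80,120,0,0,0,0, -108,160,4,0,0,0, -121,178,8,0,0,0, -121,178,40,0,0,0, -121,178,80,0,0,0, -121,178,97,0,0,0, -121,178,97,0,0,0, -121,178,97,0,0,0]'; python3 r.py .437 -.196 .10 1.8; python3 - <<'E'
from h import *
d=cam("side"); crop(d,230,100,345,210,6,"pics/s10.png")
d=cam("top"); crop(d,300,135,400,265,4.5,"pics/t10.png");
E
```

```text
clock: 13.48
position: [0.4391, -0.2015, 0.1019]
ee_rot: [0.0, 1.0, 0.018, 0.0]
contact_force: [-0.4, 0.2, 0.7]
width: 0.0855
now [ 0.4391 -0.2015  0.1019] yaw 2.05 tilt [ 7.e-04 -7.e-04 -1.e+00] clk 13.475 w 0.0855 F [-0.44  0.24  0.74]
[ 0.437 -0.196  0.1    1.8  ] shift [-1.9 -5.5  1.9] turn [ 0.04 -0.04  0.25]
```

View pics/s10.png

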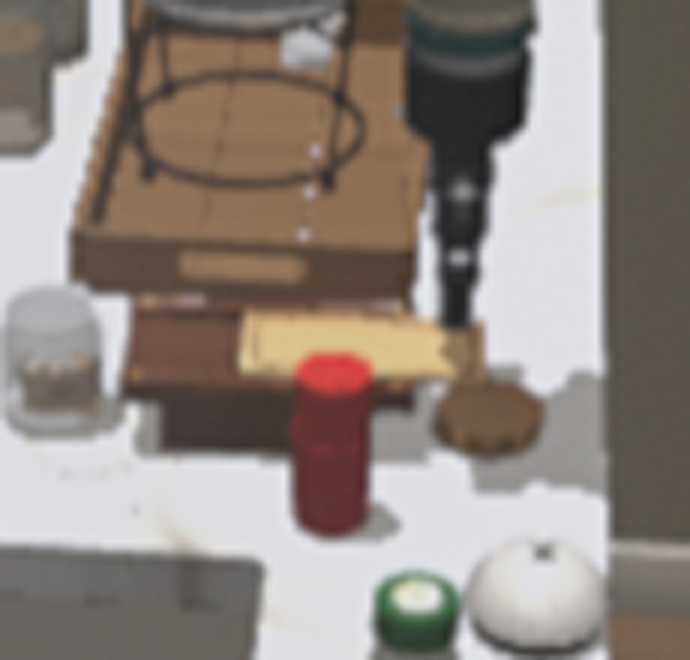

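View pics/t10.png

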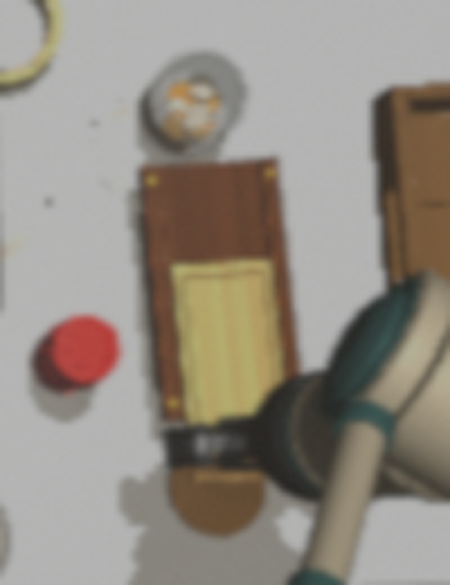

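```bash
python3 -m jog '[-2,-5.5,2,0,0,0, -2,-5.5,14,0,0,0, -2,-5.5,24,0,0,0, -2,-5.5,32,0,0,0, -2,-5.5,32,0,0,0]'; python3 r.py
```

```text
clock: 14.2
position: [0.4361, -0.1952, 0.0683]
ee_rot: [-0.001, 1.0, 0.018, -0.001]
contact_force: [0.2, -0.2, 0.1]
width: 0.0853
now [ 0.4361 -0.1952  0.0683] yaw 2.06 tilt [-0.0018  0.001  -1.    ] clk 14.2 w 0.0853 F [ 0.17 -0.2   0.13]
```

```bash
python3 -m jog '[0,0,8,0,0,0, 0,0,16,0,0,0, 0,0,22,0,0,0, 0,0,23,0,0,0, 0,0,23,0,0,0]'; python3 r.py;python3 - <<'E'
from h import *
d=cam("side"); crop(d,230,100,345,210,6,"pics/s11.png")
E
```

```text
clock: 14.82
position: [0.4367, -0.1955, 0.0462]
ee_rot: [0.0, 1.0, 0.018, -0.0]
contact_force: [0.2, -0.6, -0.2]
width: 0.0855
now [ 0.4367 -0.1955  0.0462] yaw 2.06 tilt [-0.e+00 -1.e-04 -1.e+00] clk 14.825 w 0.0855 F [ 0.16 -0.59 -0.22]
```

View pics/s11.png

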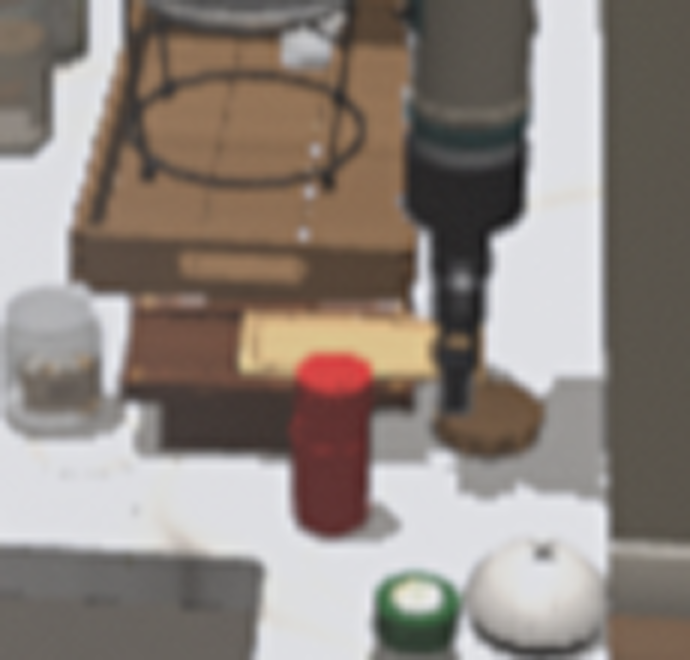

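The fingers straddle the lid's free end (crop 457,365) without contact. Closing.

```bash
python3 -m jog '[0,0,0,0,0,0, 0,0,0,0,0,0, 0,0,0,0,0,0, 0,0,0,0,0,0, 0,0,0,0,0,0]' 1 70; python3 r.py
```

```text
clock: 15.5
position: [0.4371, -0.1964, 0.0472]
ee_rot: [0.001, 1.0, 0.018, 0.001]
contact_force: [-1.4, -2.2, 5.4]
width: 0.0664
now [ 0.4371 -0.1964  0.0472] yaw 2.1 tilt [ 0.0014 -0.0022 -1.    ] clk 15.5 w 0.0664 F [-1.44 -2.24  5.35]
```

```bash
python3 -m jog '[0,0,-3,0,0,0, 0,0,-10,0,0,0, 0,0,-20,0,0,0, 0,0,-35,0,0,0, 0,0,-55,0,0,0, 0,0,-80,0,0,0, 0,0,-105,0,0,0, 0,0,-120,0,0,0, 0,0,-120,0,0,0, 0,0,-120,0,0,0]'; python3 r.py;python3 - <<'E'
from h import *
d=cam("side"); crop(d,210,90,345,210,5,"pics/s12.png")
d=cam("top"); crop(d,300,135,400,265,4.5,"pics/t12.png");
E
```

```text
clock: 16.75
position: [0.436, -0.1949, 0.1658]
ee_rot: [-0.0, 1.0, 0.018, -0.0]
contact_force: [-0.3, 0.3, -0.8]
width: 0.066
now [ 0.436  -0.1949  0.1658] yaw 2.07 tilt [-1.e-03  9.e-04 -1.e+00] clk 16.75 w 0.066 F [-0.31  0.27 -0.8 ]
```

View pics/s12.png

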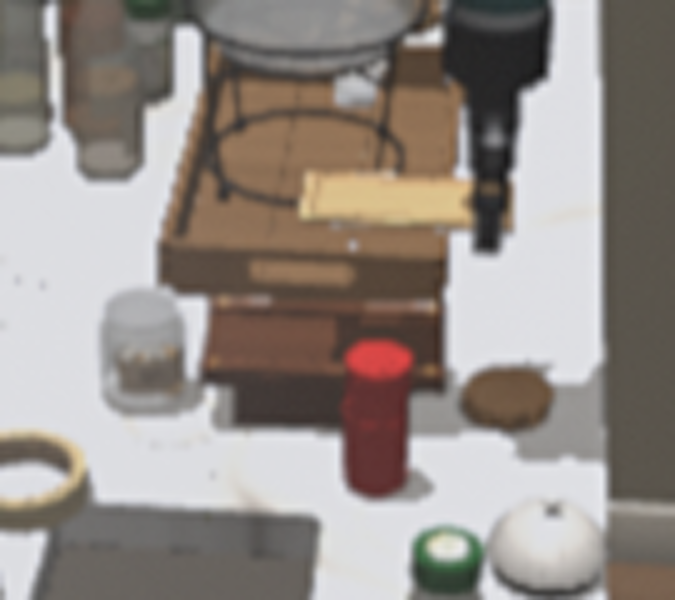

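View pics/t12.png

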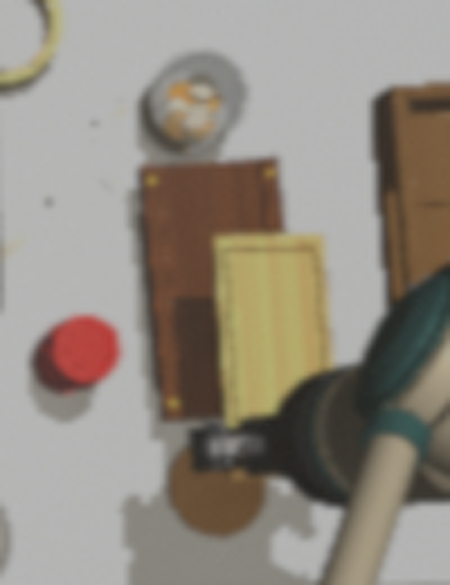

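The lid is held by its end and looks flat. I'll triangulate its far corners from both views to check the pitch: top crop (213,236) and (324,235), side crop (300,218) and (308,172).

```bash
cat > tri.py <<'E'
from h import *
def PM(d):
    R=cv2.Rodrigues(np.array(d["rvec"]))[0]; return d["camera_matrix"]@np.hstack([R,np.array(d["tvec"]).reshape(3,1)])
def tri(d,e,a,b):
    X=cv2.triangulatePoints(PM(d),PM(e),np.array(a,float).reshape(2,1),np.array(b,float).reshape(2,1)); return (X[:3]/X[3]).ravel()
E
python3 - <<'E'
from tri import *
d=cam("top");e=cam("side")
t=lambda u,v:(u/4.5+300-.4,v/4.5+135-.4)
s=lambda u,v:(u/5+210-.4,v/5+90-.4)
for a,b in((t(213,236),s(301,217)),(t(324,235),s(308,173))): print(tri(d,e,a,b), px(d,*a,.1746))
# compare model: predicted lid corners flat
from numpy import cos,sin,radians
y=radians(2.07);ux=np.array([cos(y),sin(y),0]);uy=np.array([-sin(y),cos(y),0])
for x in(.130,.135,.14):
  P=[np.array([.436,-.1949,.1746])+ux*x+uy*q for q in(.034,-.034)]
  P+= [P[0]+[0,0,-.006]]
  print(x,[np.round((p[0]-300+.4)*4.5) .tolist()+[round((p[1]-135+.4)*4.5)] for p in proj(d,P)],[[round((p[0]-210+.4)*5),round((p[1]-90+.4)*5)] for p in proj(e,P)])
E
```

```text
[ 0.56523139 -0.15789743  0.17519797] [ 0.56682217 -0.15812759  0.1746    ]
[ 0.5659623  -0.2275201   0.17203546] [ 0.56591053 -0.22669724  0.1746    ]Traceback (most recent call last):
  File "<stdin>", line 12, in <module>
TypeError: unsupported operand type(s) for +: 'float' and 'list'
```

```bash
python3 - <<'E'
from f import *
d=cam("top"); d=dict(d); d["frame"]=cv2.imread("pics/top0.png")[:,:,::-1].copy()
e=cam("side"); 
I=rectify(d,.37,.54,.20,.34,.06,4000); cv2.imwrite("pics/c1.png",I[:,:,::-1])
# overlay hypothesis
L,W=.102,.054
for k,(x,y,a) in enumerate([(.455,.271,4.2),(.455,.271,3)]):
    J=I.copy(); a=np.radians(a)
    for l,w in((L,W),(.09,.042)):
        q=np.array([[l/2,w/2],[l/2,-w/2],[-l/2,-w/2],[-l/2,w/2]]); R=np.array([[np.cos(a),-np.sin(a)],[np.sin(a),np.cos(a)]]); q=q@R.T+[x,y]
        cv2.polylines(J,[np.int32(np.stack([(.34-q[:,1])*4000,(.54-q[:,0])*4000],1))],True,(255,0,0) if k==0 else(0,0,255),1)
    cv2.imwrite(f"pics/c_{k}.png",J[:,:,::-1])
f=cv2.resize(e["frame"][225:275,265:325],None,fx=10,fy=10,interpolation=cv2.INTER_CUBIC).copy()
x,y,a=.455,.271,np.radians(4.2)
for l,w in((L,W),(.09,.042)):
    q=np.array([[l/2,w/2],[l/2,-w/2],[-l/2,-w/2],[-l/2,w/2]]); R=np.array([[np.cos(a),-np.sin(a)],[np.sin(a),np.cos(a)]]); q=q@R.T+[x,y]
    p=proj(e,np.c_[q,np.full(4,.06)]); cv2.polylines(f,[np.int32((p-[265,225]+.5)*10)],True,(255,0,0),1)
cv2.imwrite("pics/c_s.png",f[:,:,::-1])
E
```

```text
(no output)
```

View pics/c_0.png

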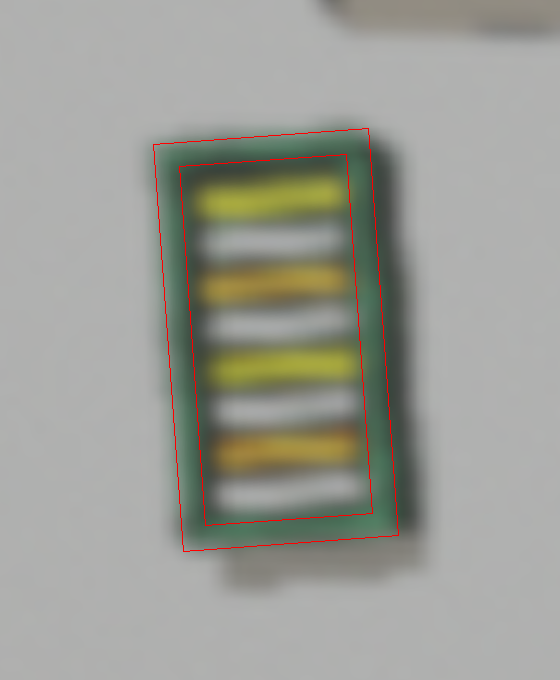

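View pics/c_s.png

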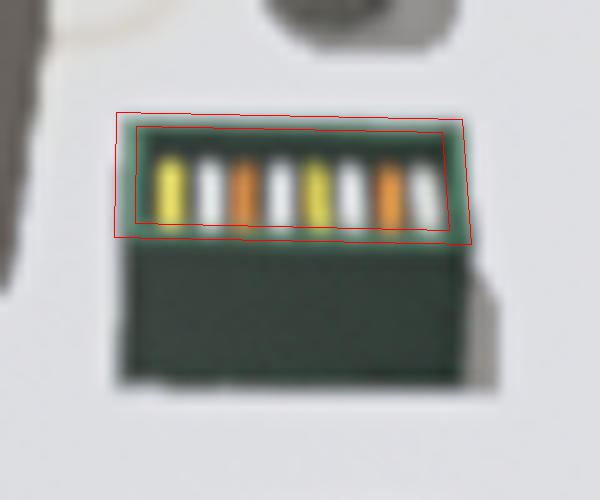

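```bash
python3 r.py .3996 .2674 .166 4.7
```

```text
now [ 0.4364 -0.1953  0.1657] yaw 2.06 tilt [-1.e-03  6.e-04 -1.e+00] clk 17.05 w 0.0659 F [-0.51  0.45 -0.84]
[0.3996 0.2674 0.166  4.7   ] shift [ -20.1 -463.8    0. ] turn [-0.04  0.06 -2.64]
```

```bash
python3 -m jog '[0,-10,0,0,0,0, -1,-30,0,0,0,0, -3,-60,0,0,0,0, -5,-95,0,0,0,0, -7,-130,0,0,0,-0.3, -9,-165,0,0,0,-0.6, -10,-200,0,0,0,-1, -12,-235,0,0,0,-1.3, -13,-270,0,0,0,-1.6, -14,-300,0,0,0,-1.8]'; python3 r.py .3996 .2674 .166 4.7
```

```text
clock: 18.3
position: [0.4104, 0.1061, 0.1663]
ee_rot: [-0.0, 0.999, 0.034, -0.0]
contact_force: [0.6, -0.6, -1.0]
width: 0.0663
now [0.4104 0.1061 0.1663] yaw 3.94 tilt [-3.e-04  5.e-04 -1.e+00] clk 18.3 w 0.0663 F [ 0.58 -0.58 -0.96]
[0.3996 0.2674 0.166  4.7   ] shift [   0.3 -161.7    0.4] turn [-0.03  0.02 -0.76]
```

```bash
python3 -m jog '[0,-30,0,0,0,-0.2, 0,-65,0,0,0,-0.4, 0,-100,0,0,0,-0.6, 0,-130,0,0,0,-0.8, 0,-150,0,0,0,-0.8, 0,-161,0,0,0,-0.8, 0,-161,0,0,0,-0.8, 0,-161,0,0,0,-0.8]'; python3 r.py .3996 .2674 .166 4.7;  python3 - <<'E'
from h import *
d=cam("side"); crop(d,235,160,335,280,5,"pics/s14.png")
d=cam("top"); crop(d,145,170,265,270,6,"pics/t14.png");
E
```

```text
clock: 19.3
position: [0.4006, 0.2639, 0.1662]
ee_rot: [0.0, 0.999, 0.041, -0.0]
contact_force: [0.4, 0.0, -1.8]
width: 0.0665
now [0.4006 0.2639 0.1662] yaw 4.65 tilt [-3.e-04 -7.e-04 -1.e+00] clk 19.3 w 0.0665 F [ 0.41  0.04 -1.84]
[0.3996 0.2674 0.166  4.7   ] shift [-0.7 -3.6  0.2] turn [ 0.04  0.02 -0.05]
```

View pics/s14.png

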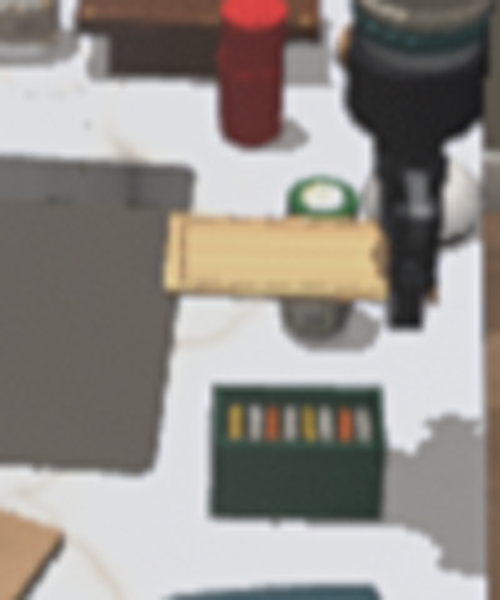

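View pics/t14.png

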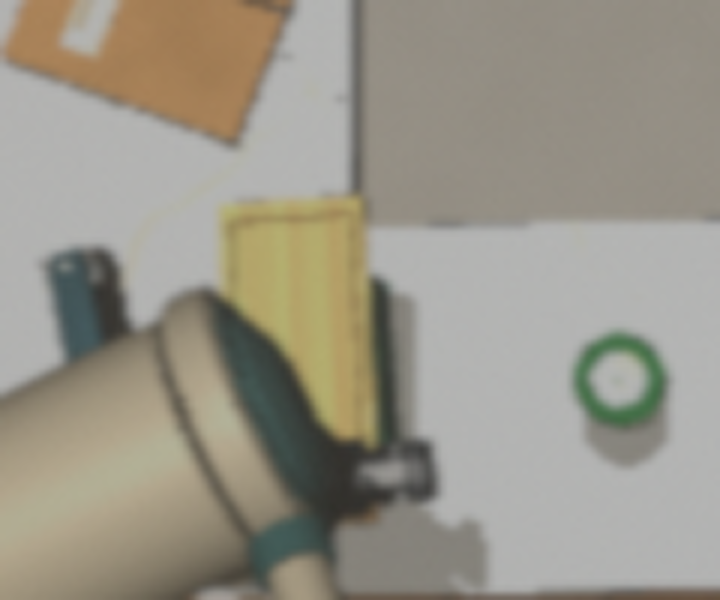

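The lid sits level over the caddy. Checking its far corners, top crop (220,206) and (361,197), against the plan.

```bash
python3 - <<'E'
from h import *
d=cam("top");e=cam("side"); from tri import tri
t=lambda u,v:(u/6+145-.4,v/6+170-.4)
s=lambda u,v:(u/5+235-.4,v/5+160-.4)
a,b=[px(d,*t(*p),.175) for p in((220,206),(361,197))]; m=(a+b)/2
print(a,b,np.hypot(*(a-b)[:2]),"end yaw",np.degrees(np.arctan2((b-a)[0]*-1*-1,-(b-a)[1])))
c=px(d,*t(378,440),.175); ed=b-c; print("edge yaw",np.degrees(np.arctan2(ed[1],ed[0])))
for yaw in(4.2,4.7,3.7): y=np.radians(yaw); print(yaw,"centre",m[:2]-.075*np.array([np.cos(y),np.sin(y)]))
print(tri(d,e,t(220,206),s(166,291)),tri(d,e,t(361,197),s(175,214)))
E
python3 r.py
```

```text
[0.52960799 0.30313464 0.175     ] [0.53235376 0.23797231 0.175     ] 0.06522014934856249 end yaw 2.4128639668323957
edge yaw 4.13618329089626
4.2 centre [0.45618229 0.26506061]
4.7 centre [0.45623307 0.26440809]
3.7 centre [0.4561372  0.26571355]
[0.52847795 0.30367605 0.17236746] [0.5300114 0.2379149 0.1752094]
now [0.4011 0.2638 0.1663] yaw 4.6 tilt [ 0.e+00 -2.e-04 -1.e+00] clk 19.5 w 0.0662 F [ 0.24  1.22 -1.63]
```

```bash
python3 -m jog '[-1,-5,15,0,0,0, -1,-5,40,0,0,0, -1,-5,65,0,0,0, -1,-5,83,0,0,0, -1,-5,90,0,0,0, -1,-5,90,0,0,0, -1,-5,90,0,0,0]'; python3 r.py;  python3 - <<'E'
from h import *
d=cam("side"); crop(d,255,200,335,280,7,"pics/s15.png")
d=cam("top"); crop(d,145,170,265,270,6,"pics/t15.png");
E
```

```text
clock: 20.38
position: [0.4001, 0.2696, 0.0767]
ee_rot: [-0.0, 0.999, 0.041, 0.001]
contact_force: [0.5, 0.1, -0.2]
width: 0.0663
now [0.4001 0.2696 0.0767] yaw 4.66 tilt [ 1.2e-03  5.0e-04 -1.0e+00] clk 20.375 w 0.0663 F [ 0.49  0.15 -0.17]
```

View pics/s15.png

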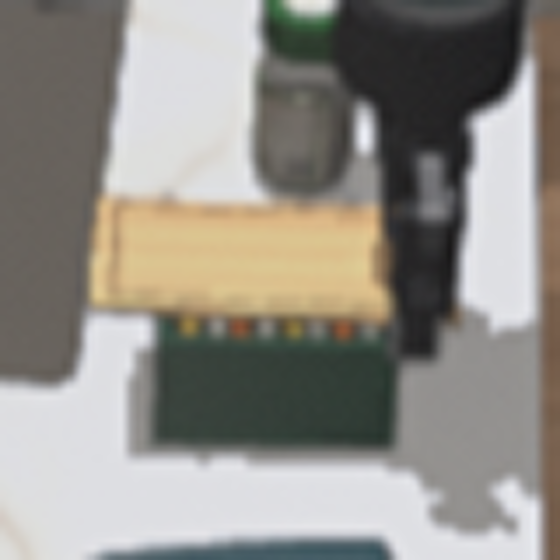

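View pics/t15.png

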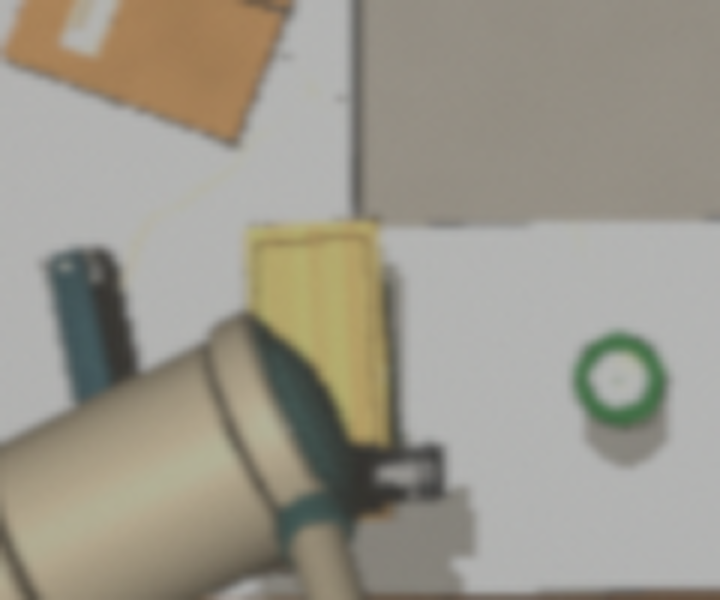

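Lid about 20 mm above the rim. Far corners are at about (246,228) and (378,220); measuring again before the final drop.

```bash
python3 - <<'E'
from h import *
d=cam("top")
t=lambda u,v:(u/6+145-.4,v/6+170-.4)
a,b=[px(d,*t(*p),.0855) for p in((246,228),(378,220))]; m=(a+b)/2
c=px(d,*t(390,445),.0855); ed=b-c
print(a,b,np.hypot(*(a-b)[:2]),"edge yaw",np.degrees(np.arctan2(ed[1],ed[0])),"centre",m[:2]-.075*np.array([1,.073]))
E
python3 r.py
```

```text
[0.52962076 0.30942503 0.0855    ] [0.5322061  0.24289029 0.0855    ] 0.06658494920268229 edge yaw 3.1255419482682956 centre [0.45591343 0.27068266]
now [0.4001 0.2696 0.0769] yaw 4.66 tilt [ 1.4e-03  6.0e-04 -1.0e+00] clk 20.525 w 0.0658 F [-0.12  0.6  -1.88]
```

```bash
python3 -m jog '[0,0,8,0,0,0, 0,0,14,0,0,0, 0,0,18,0,0,0, 0,0,18,0,0,0, 0,0,18,0,0,0]'; python3 r.py
```

```text
clock: 21.15
position: [0.3996, 0.2693, 0.058]
ee_rot: [0.0, 0.999, 0.041, -0.0]
contact_force: [-0.3, 1.2, -2.4]
width: 0.066
now [0.3996 0.2693 0.058 ] yaw 4.66 tilt [-1.e-04 -2.e-04 -1.e+00] clk 21.15 w 0.066 F [-0.32  1.22 -2.41]
```

```bash
python3 -m jog '[0,0,1,0,0,0, 0,0,2,0,0,0, 0,0,2,0,0,0]'; python3 r.py
```

```text
clock: 21.52
position: [0.3997, 0.2694, 0.0576]
ee_rot: [-0.0, 0.999, 0.041, 0.0]
contact_force: [-2.3, -1.4, 12.4]
width: 0.0664
now [0.3997 0.2694 0.0576] yaw 4.67 tilt [ 8.e-04  1.e-04 -1.e+00] clk 21.525 w 0.0664 F [-2.31 -1.38 12.41]
```

Seated: contact at z = 0.0576, against 0.057 predicted. Backing off 1.5 mm, then releasing and rising straight up.

```bash
python3 -m jog '[0,0,-1.5,0,0,0, 0,0,-1.5,0,0,0]'; python3 -m jog '[0,0,0,0,0,0, 0,0,0,0,0,0, 0,0,0,0,0,0, 0,0,0,0,0,0, 0,0,0,0,0,0]' 0; python3 -m jog '[0,0,-10,0,0,0, 0,0,-30,0,0,0, 0,0,-60,0,0,0, 0,0,-100,0,0,0, 0,0,-140,0,0,0, -30,45,-150,0,0,0, -50,90,-150,0,0,0, -60,140,-150,0,0,0, -70,190,-150,0,0,0, -80,240,-150,0,0,0]'; python3 r.py;  python3 - <<'E'
from h import *
d=cam("side"); crop(d,180,120,340,280,4,"pics/s16.png")
d=cam("top"); crop(d,145,170,265,270,6,"pics/t16.png");
E
```

```text
clock: 21.78
position: [0.3997, 0.2694, 0.0577]
ee_rot: [-0.0, 0.999, 0.041, 0.0]
contact_force: [-0.1, -0.7, 1.8]
width: 0.0659
clock: 22.4
position: [0.3996, 0.2693, 0.0577]
ee_rot: [0.0, 0.999, 0.041, 0.0]
contact_force: [-0.4, -0.0, -0.2]
width: 0.0858
clock: 23.65
position: [0.339, 0.0223, 0.2086]
ee_rot: [0.0, 0.999, 0.041, 0.001]
contact_force: [0.5, -0.3, 0.8]
width: 0.0854
now [0.339  0.0223 0.2086] yaw 4.71 tilt [ 2.2e-03 -5.0e-04 -1.0e+00] clk 23.65 w 0.0854 F [ 0.52 -0.31  0.8 ]
```

View pics/s16.png

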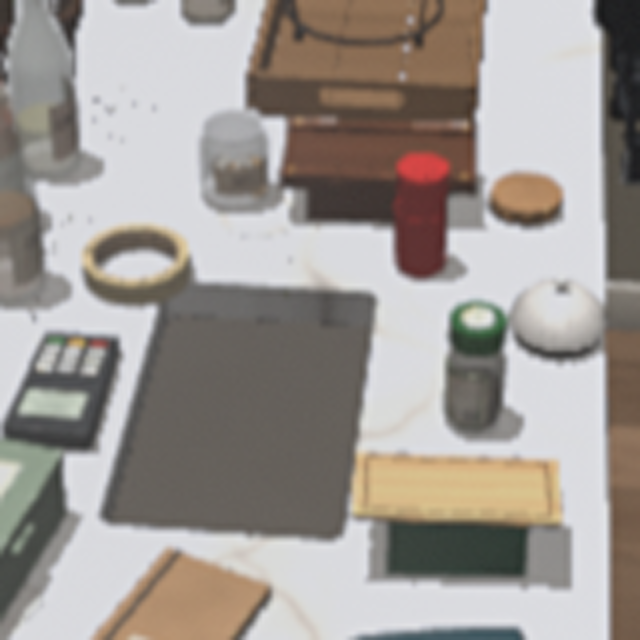

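View pics/t16.png

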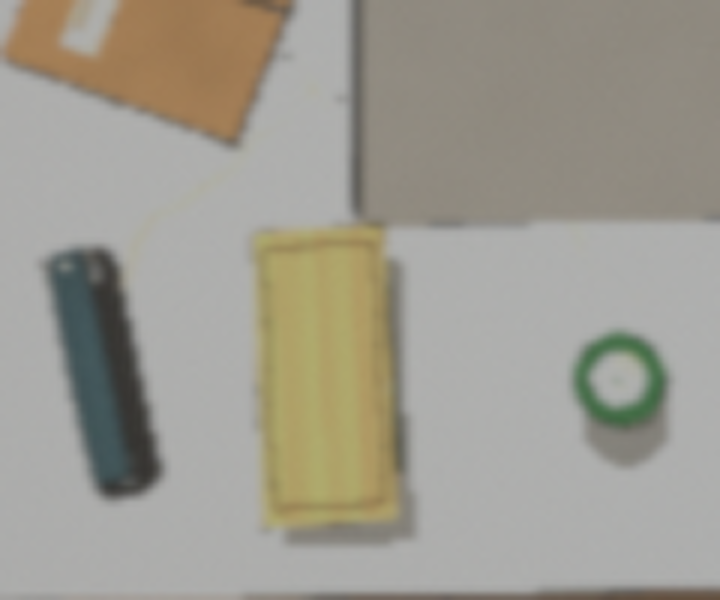

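```bash
python3 - <<'E'
from f import *
d=cam("top")
I=rectify(d,.35,.56,.20,.34,.066,4000); H=cv2.cvtColor(I,cv2.COLOR_RGB2HSV).astype(int)
lid=(H[...,0]>15)&(H[...,0]<35)&(H[...,1]>70)&(H[...,2]>110)
lid=cv2.morphologyEx(lid.astype(np.uint8),cv2.MORPH_CLOSE,np.ones((25,25)))
lid=cv2.morphologyEx(lid,cv2.MORPH_OPEN,np.ones((35,35)))
rect(lid,.56,.34,4000)
e=cam("side"); a=cv2.imread("pics/top0.png")[:,:,::-1]; b=d["frame"]
for n,(u0,v0,u1,v1) in dict(tip=(328,143,360,170),coast=(332,228,364,258),tape=(280,122,318,158),bell=(272,238,306,270),reader=(222,118,272,150),stapler=(148,205,176,256)).items():
    A=cv2.cvtColor(np.ascontiguousarray(a[v0:v1,u0:u1]),cv2.COLOR_RGB2GRAY).astype(np.float32);B=cv2.cvtColor(np.ascontiguousarray(b[v0:v1,u0:u1]),cv2.COLOR_RGB2GRAY).astype(np.float32)
    print(n,np.round(cv2.phaseCorrelate(A,B),2)[0] if 0 else cv2.phaseCorrelate(A,B))
s=get_state();print(s["clock"],s["qd"].round(3),s["contact_force"].round(2))
E
```

```text
rect c 0.4566 0.2717 size 0.1491 0.0672 ang 87.43 | mean [0.4561 0.2717] pca yaw 2.97 pca size [0.0657 0.1469]
tip ((0.03888564298058661, 0.48436395638624674), 0.9769701949424214)
coast ((-0.06875013182445144, -0.058023515179696616), 0.943748839199543)
tape ((-0.0365096561334326, -0.08502143873995749), 0.9923980491028892)
bell ((-0.2715188254362957, -0.22400349862700963), 0.5906431426604589)
reader ((0.06021907123800574, -0.06822830837670679), 0.961901923418045)
stapler ((-0.014045609846686347, 0.009463996357261806), 0.9732996150299354)
23.85 [ 0.053  0.011 -0.001  0.008 -0.002  0.   ] [-0.22  0.14 -0.72]
```

```bash
python3 -m jog '[0,0,0,0,0,0, 0,0,0,0,0,0, 0,0,0,0,0,0]'; python3 -c "
from rig import *
print(sign_off())"
```

```text
clock: 24.22
position: [0.3394, 0.0245, 0.2077]
ee_rot: [-0.0, 0.999, 0.042, -0.0]
contact_force: [-0.2, 0.2, -0.3]
width: 0.0855
the job is handed in; nothing more can be done
None
```

The caddy is closed and I handed the job in at 24.2 s; the sign-off gives no verdict, so the results below are my own measurements.

**What I did:**
- I stood the green-capped jar on the counter at about (0.447, 0.121).
- I dragged the lid out of the riser's free end until it stuck out about 41 mm. That is a little under the 5 cm you asked for but inside the 30–70 mm window.
- I then picked it up by that end, laid it on the caddy and moved the arm clear.

**Last checks:**
- **Lid:** its centre measured (0.456, 0.272), against my caddy estimate of (0.455, 0.2715), so about 1 mm off. It is turned about 1.2° (0.02 rad) from the caddy. It touched down at the expected rim height and looks flat in the side view, but I did not measure its tilt after release.
- **Jar:** it looks upright in both views.
- **Tip jar, coasters, bell, stapler, card reader and tape:** none moved by more than about half a pixel (under 2 mm) in the top view. The bell's reading was the weakest match.
- **Robot:** it touches nothing; force readings were within the sensor's noise.

**Disagreement:** the side camera put the caddy 1.5–2 mm farther to the left (+y) than the top camera. That is within the stated calibration, so I used a value close to the top camera's.

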